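# Find the case with the loose reference ball and hold it out

## Task

The ball in one of the three sealed transit cases has come loose from its foam. Swing the rack's locking handle over to its open stop to free the cases, then, working from the left-hand case to the right-hand one, lift each clear above the rack, rock it end for end (tip it some 25 degrees one way, then the other) to feel whether something rolls inside, and set it back in its own bay before taking the next. Finish holding the case that rattles, level and still, about 20 cm above the table and wholly beyond the far side of the rack, with the two others in their bays; do not put it down or let go of it, and leave the other things on the table alone.

Things in the scene. Friction and masses are not known exactly. Their poses are not given: they have to be found in the camera images.
- rack: Grey metal transit rack fixed to the table; plate 180 x 340 mm, top 10 mm above the table. Origin on the table in the middle of the row of bays; x points to the far side (away from the robot), where the lock shaft runs, y left along the row, z up. Place and yaw (-0.4 to 0.05 rad) change each time. The plate's far edge is at x = +98 mm.
- bay_left (a point): Left-hand bay (y = +100 mm in the rack): its middle on the plate's top face, where the seated case's origin lies; axes as the rack's. Black guides at the corners and ends, flared out at the top, rising 25 mm above the plate, leave the seated case 4 mm of play each way; its long sides stay open over the middle 76 mm for the fingers.
- bay_middle (a point): The same for the middle bay (y = 0).
- bay_right (a point): The same for the right-hand bay (y = -100 mm).
- lock (a joint): Lock shaft along the rack's far side. 0 = closed: lever leaning 45 degrees towards the robot, three keeper fingers over the far ends of the cases, 3 mm above them. 1.571 = open stop, a quarter turn about the rack's +y: lever leaning 45 degrees away, keepers upright behind the cases, to 116 mm above the table. Stays where left; 1.5 to 2 N at the knob moves it. Starts at 0 to 0.1.
- handle_hinge (a point): Point on the lock shaft's axis at the lever, at the right-hand end of the rack (x = +78, y = -190, z = +70 mm in the rack); the axis is the rack's y.
- knob (a point): Centre of the black ball knob, 26 mm across, on the lever (9 mm bar), 90 mm from the axis. It travels in the upright plane y = -190 mm of the rack from x = +14, z = +134 mm (closed) over the top to x = +142, z = +134 mm (open). Can be pushed, or pinched from above.
- case_left: Grey sealed case in the left-hand bay, 112 long (x) x 54 wide (y) x 50 mm high, 0.34 to 0.39 kg, flat sides. Origin: centre of its underside, axes as the rack's. The three look alike. Two are packed tight; in one (it changes) a steel ball, 0.19 kg, rolls 64 mm from end to end when tipped past 10 degrees and stays there when levelled: its shift is 0.12 N m in the moment on the tool.
- case_middle: The same, in the middle bay, 100 mm from its neighbours.
- case_right: The same, in the right-hand bay.
- phone_1: Bystander: black phone lying on the table, 160 x 78 x 10 mm.
- scanner_cradle: Bystander: black frame, 88 x 156 x 20 mm.
- bracket: Bystander: small white angle bracket, 30 x 50 x 40 mm.
- gauge_block: Bystander: small grey block, 30 x 20 x 9 mm.
- talc_jar: Bystander: round white jar with a lid, 70 mm across, 72 mm high.

How it is judged:
By the outcome, as a careful person would: the job done as asked, in the order asked, and still so for the second after the job is handed in, while the arm keeps its last pose, push and grip.
It also fails if it takes over 72 s, if anything falls off the work surface, if the arm or the gripper's body presses on something with over 40 N, if the wrist force passes 120 N, or if a joint passes its speed limit or range.

## Robot

A 6-joint arm with a two-finger parallel gripper is mounted at the origin on a cart in front of the work surface, level with it; the furniture and walls round the work are solid. World frame = base frame: x ahead of the robot, y to its left, z up, the work surface at z = 0. Lengths are in mm, angles in rad, forces in N, time in s.
With the tool pointing down it reaches from about 350 to 975 mm from the base axis. Payload 7.1 kg.
Tool frame: the origin (TCP) lies on the centre line of the jaws, within the pads' length; the fingertips stand 17 mm ahead of it and the grasp point (between the pads) lies 2 mm behind it (tip_extent is the distance from the TCP to the fingertips, in mm); z points along the fingers, y is the line along which they close (so a half turn about z gives the same grasp; the last joint's range is limited). The gripper opens to 88 mm and grips with 3 to 60 N. Pads are 20 mm wide; open, the fingers measure 115 mm over their backs; the gripper's body (75 mm by 178 mm) begins 61 mm behind the grasp point.
Start: joints at [1.113, 0.423, 1.63, -0, 1.089, -0.019], TCP at [265.501, 565.786, 239.675] pointing down, gripper open.
Joint ranges: [-3, 3], [-0.9, 2.11], [0.09, 2.58], [-1.31, 4.45], [0.11, 2.69], [-2.54, 2.54]. Speed limits (rad/s): [2.39, 2.39, 3.01, 3.14, 3.14, 3.14].

## Interface

Orientations are given as a rotation vector (axis times angle).
In Python, from workcell import get_obs, get_image, camera_model, close_job, look_for, outline_of, pinpoint, tip_extent gives the robot as it stands.
- The arm moves only by the shell command python3 -m jog 'ROWS'. ROWS is text: rows parted by semicolons, each of 7 numbers parted by spaces: the shift along the tool's x, y, z as a fraction of full scale, then the turn, a rotation vector about the tool's x, y, z as a fraction of full scale, then the closure, from -1 (fully open) to 1 (shut). A call has 1 to 8 rows; each row is the pose to reach, as a shift and turn from the pose commanded when the call began, along the tool's axes at that moment; what a row does not reach only later rows make up. Full scale, the value 1, is 0.2 m for a shift and 30 degrees for a turn. A row lasts 1/10 s, in which the tool goes at most 50 mm and 8.59 degrees, less where a joint would pass 70% of its speed; a pose out of reach is approached as far as the arm can. A call with a number of a shift or a turn outside -1 to 1 is refused whole. A call with a gripper value outside its range is refused whole. The fingers move at their own pace and stop on an object; the grip force is fixed at half the most. Time passes only in rows, so rows that repeat a pose let the fingers close. It gives the time, the measured TCP pose, the force, the opening and the grip force at its end, in the units of the state.
- get_obs(): the state, without advancing time (a new reading comes with each control period).
- get_image(name): name is "scene" or "top" or "wrist"; returns the picture (400x640x3 uint8, red, green, blue); there is no depth.
- camera_model(name): a dict with "fx", "fy", "cx", "cy" (pixels), "origin" and "orientation" of the camera in the world; the wrist camera has in their place "tool_from_camera" (4x4, takes a point from camera to tool coordinates, whose origin is the TCP and whose axes are the flange's). Camera axes: x right, y down, z forward; pixel columns grow to the right and rows downward; lengths in mm; the calibration is good to about 2 mm. The wrist camera is an equidistant fisheye: a pixel r from the principal point sees the ray r / f radians off the axis. A picture is of the moment at which its call begins: read the wrist's pose just before it. camera_model takes no time and is no camera call.
- close_job(): hands the job in; it is judged then, once.
Trained networks look in the newest picture that a camera, given by its name, has taken for a name from the list of things; names that differ only in an ending like _2 or _b are one class to them, and where a whole thing is asked for, a point or a joint stands for the part that bears it (a point fixed in the world has none). Each returns a list of dicts, best first, with "confidence" (0 to 1); they miss things now and then, are a little off and sometimes report something else, mostly with a low value. They report only what shows in the picture. A call takes as long as a camera call.
- look_for(target, camera): "xyz" ([x, y, z] in mm, in the coordinates of the camera as it stood for that picture, good to about 4 mm: the middle of the surface that is visible of it).
- outline_of(target, camera): "mask" (400x640 bool, what is visible of it).
- pinpoint(target, camera): "xyz" ([x, y, z] in mm, in the coordinates of the camera as it stood for that picture, good to about 4 mm: a listed point, or the origin of a listed thing).
The state is a dict: "t": time; "qpos": joint angles; "qvel": joint speeds; "joint_torque": joint torques, N m; "ee_pos": TCP position; "orientation": TCP orientation; "ft_force": force on the tool from outside, world axes, zero at the start; "moment": the same for the moment, N m; "width": finger opening in mm; "grasp_force": force on a finger pad.
Only numpy, scipy, OpenCV 4.12 (cv2) and the standard library are available. Lean on these libraries where they do the work, as an engineer would, in place of code of your own. Each camera call takes 0.05 s, during which the arm holds its last target. There are 200 camera calls.

## Working session

There is one attempt and no reset: what is moved stays moved. The work goes in short steps, Python scripts to look and compute and a shell command to move; the robot and the scene stay as the last step left them, time stands still between calls to the robot, and variables do not carry over. Pictures are saved under pics/ and viewed, at most 10 in all, crops included, and the job is handed in when it is done.

```bash
ls; mkdir -p pics
cat > h.py <<'E'
import numpy as np, cv2
from scipy.spatial.transform import Rotation as R
from workcell import *
def cam_T(name, obs):
    m=camera_model(name)
    if 'tool_from_camera' in m:
        T=np.eye(4); T[:3,:3]=R.from_rotvec(obs['orientation']).as_matrix(); T[:3,3]=obs['ee_pos']
        return T@np.array(m['tool_from_camera'])
    T=np.eye(4); o=np.array(m['orientation']); T[:3,:3]=R.from_rotvec(o).as_matrix() if o.shape==(3,) else o
    T[:3,3]=m['origin']; return T
def pts(names,cam,obs,f=pinpoint):
    T=cam_T(cam,obs); out={}
    for n in names:
        for d in f(n,cam)[:3]:
            p=(T@np.r_[d['xyz'],1])[:3]; out.setdefault(n,[]).append((round(d['confidence'],2),p.round(1)))
    return out
E
python3 - <<'E'
from h import *
o=get_obs(); print(o); print(tip_extent)
for c in ('scene','top'):
    print(camera_model(c))
    im=get_image(c); cv2.imwrite(f'pics/{c}0.png',im[:,:,::-1])
    for k,v in pts(['rack','bay_left','bay_middle','bay_right','handle_hinge','knob','case_left','case_middle','case_right'],c,o).items(): print(c,k,v)
print(get_obs()['t'])
E
```

```text
pics
{'t': 0.0, 'qpos': array([ 1.11299059e+00,  4.23842673e-01,  1.63066673e+00, -1.70708810e-05,
        1.08856954e+00, -1.90309345e-02]), 'qvel': array([-0.00107373,  0.0006936 , -0.00060779,  0.00055342, -0.00068868,
       -0.00010921]), 'joint_torque': array([-1.73553963e-03, -5.44625509e+01, -2.73664248e+01,  6.42806897e-02,
        2.26630789e-02, -1.41022260e-04]), 'ee_pos': array([265.29143535, 565.3377922 , 238.90966129]), 'orientation': array([-6.83624774e-01, -3.06596532e+00,  2.27399087e-03]), 'ft_force': array([-0.05145142, -0.2387198 , -0.07729776]), 'moment': array([-0.00334748, -0.01290213, -0.00236285]), 'grasp_force': 0.0, 'width': 87.63172657743327}
17.0
{'fx': 480.1611527302935, 'fy': 480.1611527302935, 'cx': 312.9953825581953, 'cy': 202.83831465525154, 'origin': array([-115.18554744, -976.03849491, 1005.77262997]), 'orientation': array([-2.18750847,  0.69388139, -0.31981361])}
scene rack [(0.63, array([483.5,  59.6,  -2.6])), (0.61, array([ 447.2, -126.4,  133.9])), (0.57, array([453.4, -32.8,  10.9]))]
scene bay_middle [(0.67, array([485.4,  62.1,  13.2]))]
s
[... 478 characters left out ...]
origin': array([ 317.08661981, -101.55919847, 1181.77641533]), 'orientation': array([-2.16877146,  2.10777984, -0.17298803])}
top rack [(0.82, array([485.5,  58.5,   4.5]))]
top bay_left [(0.89, array([515.3, 156.5,   9.6]))]
top bay_middle [(0.7, array([485.6,  57.9,   9. ]))]
top bay_right [(0.73, array([461.3, -37.8,   8. ])), (0.41, array([ 364.5, -283. ,    2.3]))]
top handle_hinge [(0.8, array([ 510.6, -147. ,   72.7])), (0.43, array([ 6.380e+02, -3.946e+02,  3.000e-01]))]
top knob [(0.94, array([ 451.4, -126.2,  136.9]))]
top case_left [(0.89, array([513. , 155.6,   6.4]))]
top case_middle [(0.76, array([486.1,  63.8,   7.9]))]
top case_right [(0.96, array([452.8, -35.2,   8.2]))]
1.0
```

```bash
cd pics; python3 -c "
import cv2,numpy as np
a=cv2.imread('scene0.png');b=cv2.imread('top0.png')
cv2.imwrite('both.png',cv2.resize(np.vstack([a,b]),(480,600)))"
```

```text
(no output)
```

View pics/scene0.png

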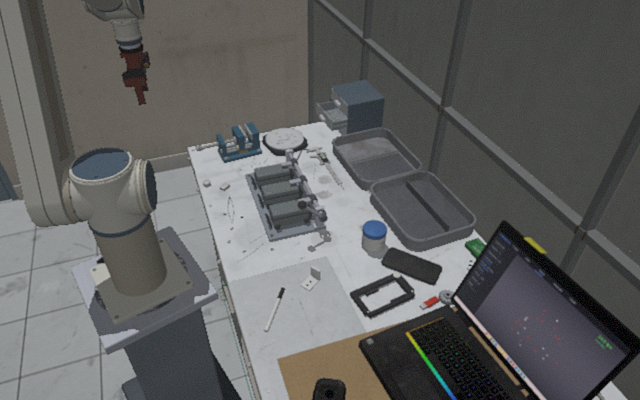

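View pics/top0.png

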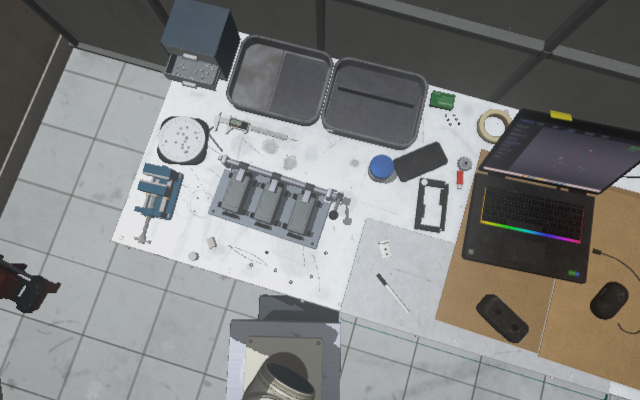

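The pictures show the rack at about top (270,205), with its lever and knob at (333,213). The jar is at (382,168) and the trays lie behind the rack. Next I fit the rack pose and plan the move to the knob.

```bash
cat >> h.py <<'E'
L={'rack':(0,0,0),'bay_left':(0,100,10),'bay_middle':(0,0,10),'bay_right':(0,-100,10),'handle_hinge':(78,-190,70),
 'case_left':(0,100,10),'case_middle':(0,0,10),'case_right':(0,-100,10),'knob':(14,-190,134)}
def fit(P):  # P: list of (name, world xyz)
    from scipy.optimize import least_squares
    a=np.array([np.array(L[n]) for n,_ in P],float)[:,:2]; b=np.array([p for _,p in P])[:,:2]
    f=lambda v:((a@R.from_euler('z',v[2]).as_matrix()[:2,:2].T+v[:2]-b)/4).ravel()
    s=least_squares(f,[485,59,-.3],loss='soft_l1'); return s.x, np.linalg.norm(f(s.x).reshape(-1,2)*4,axis=1).round(1)
def r2w(rk,p):
    return R.from_euler('z',rk[2]).apply(p)+np.r_[rk[:2],0]
def plan(rk,p,tilt=0,flip=None,o=None):
    """row (tool-frame fractions) to reach TCP at rack point p, tool down, y along rack y; tilt deg about tool y"""
    o=o or get_obs(); R0=R.from_rotvec(o['orientation']); best=None
    for k in ([0,1] if flip is None else [flip]):
        Rt=R.from_euler('z',rk[2]+k*np.pi)*R.from_matrix(np.diag([1.,-1,-1]))*R.from_euler('y',tilt,degrees=True)
        rv=(R0.inv()*Rt).as_rotvec(degrees=True)/30
        if best is None or np.linalg.norm(rv)<np.linalg.norm(best[1]): best=(k,rv)
    d=R0.inv().apply(r2w(rk,p)-o['ee_pos'])/200
    print('flip',best[0],'row',np.r_[d,best[1]].round(3),'| t',round(o['t'],2),'F',o['ft_force'].round(1),'M',o['moment'].round(3),'w',round(o['width'],1),'gf',round(o['grasp_force'],1))
def where(rk):
    o=get_obs(); p=R.from_euler('z',-rk[2]).apply(o['ee_pos']-np.r_[rk[:2],0])
    print('rackTCP',p.round(1),'zaxis',R.from_euler('z',-rk[2]).apply(R.from_rotvec(o['orientation']).as_matrix()[:,2]).round(3))
E
python3 - <<'E'
from h import *
P=[('rack',(483.5,59.6)),('bay_middle',(485.4,62.1)),('bay_right',(456.5,-33.9)),('handle_hinge',(504.6,-145.1)),('knob',(450.3,-122.1)),('case_left',(513.2,158.2)),('case_middle',(481.8,60.3)),('case_right',(453.3,-33.5)),
('rack',(485.5,58.5)),('bay_left',(515.3,156.5)),('bay_middle',(485.6,57.9)),('bay_right',(461.3,-37.8)),('handle_hinge',(510.6,-147)),('knob',(451.4,-126.2)),('case_left',(513,155.6)),('case_middle',(486.1,63.8)),('case_right',(452.8,-35.2))]
rk,e=fit(P); print(rk,e)
o=get_obs(); print(R.from_rotvec(o['orientation']).as_matrix().round(2))
for k in (0,1): plan(rk,(14,-190,215),flip=k)
print('knob',r2w(rk,(14,-190,134)),'park',r2w(rk,(190,0,200)))
E
```

```text
[ 4.85338091e+02  6.04988033e+01 -2.78294944e-01] [2.  1.6 2.2 3.8 5.4 1.6 3.5 5.  2.  2.5 2.6 4.  4.2 4.8 1.1 3.4 5.1]
[[-0.91  0.42  0.  ]
 [ 0.42  0.91  0.  ]
 [ 0.    0.   -1.  ]]
flip 0 row [-2.289 -2.747  0.123 -0.    -0.     5.693] | t 1.0 F [ 0.2 -0.2 -0.2] M [0.056 0.022 0.015] w 88.1 gf 0.0
flip 1 row [-2.289 -2.747  0.123  0.    -0.    -0.307] | t 1.0 F [ 0.2 -0.2 -0.2] M [0.056 0.022 0.015] w 88.1 gf 0.0
knob [ 446.6032918  -126.03702519  134.        ] park [668.02788746   8.30265039 200.        ]
```

```bash
python3 -m jog '-0.77 -0.92 0 0 0 0 -1;-0.77 -0.92 0 0 0 0 -1;-0.77 -0.92 0 0 0 0 -1;-0.77 -0.92 0 0 0 0 -1;-0.77 -0.92 0 0 0 0 -1;-0.77 -0.92 0 0 0 0 -1'
python3 -m jog '-0.77 -0.92 0 0 0 0 -1;-0.77 -0.92 0 0 0 0 -1;-0.77 -0.92 0 0 0 0 -1;-0.77 -0.92 0 0 0 0 -1;-0.77 -0.92 0 0 0 0 -1;-0.77 -0.92 0 0 0 0 -1'
python3 -m jog '-0.75 -0.91 0 0 0 -0.31 -1;-0.75 -0.91 0 0 0 -0.31 -1;-0.75 -0.91 0 0 0 -0.31 -1;-0.75 -0.91 0 0 0 -0.31 -1;-0.75 -0.91 0 0 0 -0.31 -1;-0.75 -0.91 0 0 0 -0.31 -1;-0.75 -0.91 0 0 0 -0.31 -1'
cat > look.py <<'E'
from h import *; import sys
rk=[485.3,60.5,-.278]; o=get_obs(); im=get_image('wrist'); cv2.imwrite('pics/'+sys.argv[1]+'.png',im[:,:,::-1])
P=[]
for n,v in pts(sys.argv[2:],'wrist',o).items():
    print(n,v); P.append((n,v[0][1]))
if len(P)>2: print(fit(P))
where(rk); print('q',o['qpos'].round(2))
E
python3 look.py w1 knob handle_hinge rack case_right case_middle bay_right bay_middle bay_left case_left
```

```text
t: 1.6
ee_pos: [326.9, 329.9, 239.6]
orientation: [-0.689, -3.065, 0.003]
ft_force: [0.8, 1.1, 0.3]
width: 87.6
grasp_force: 0.0
t: 2.2
ee_pos: [389.3, 99.0, 240.1]
orientation: [0.691, 3.063, -0.0]
ft_force: [0.4, -0.1, -0.6]
width: 87.6
grasp_force: 0.0
t: 2.9
ee_pos: [447.0, -126.4, 239.5]
orientation: [-0.435, -3.111, -0.001]
ft_force: [-0.4, 0.1, -0.2]
width: 87.9
grasp_force: 0.0
knob [(0.56, array([ 445.3, -125.9,  133.7]))]
handle_hinge [(0.71, array([ 506.5, -147.4,   69.9])), (0.27, array([ 6.009e+02, -2.656e+02,  2.000e-01]))]
rack [(0.96, array([486.3,  58.6,   2.2]))]
case_right [(0.58, array([457.8, -35.6,   6.7]))]
case_middle [(0.9, array([486.1,  59.8,   6.5])), (0.54, array([514.4, 155.8,  11.1])), (0.28, array([458.2, -36.3,   7.8]))]
bay_right [(0.18, array([ 601.6, -269.2,    3.2]))]
bay_left [(0.67, array([512.8, 158.2,   5.8]))]
case_left [(0.59, array([516.3, 154.4,   8. ]))]
(array([ 4.86605215e+02,  5.88336901e+01, -2.86558406e-01]), array([  1.8,   2.3,   0.4,   1.6,   1.1, 272.8,   4. ,   1.5]))
rackTCP [  13.9 -190.2  239.8] zaxis [ 0.  0. -1.]
q [-0.3   0.19  1.97  0.    0.98 -1.59]
```

View pics/w1.png

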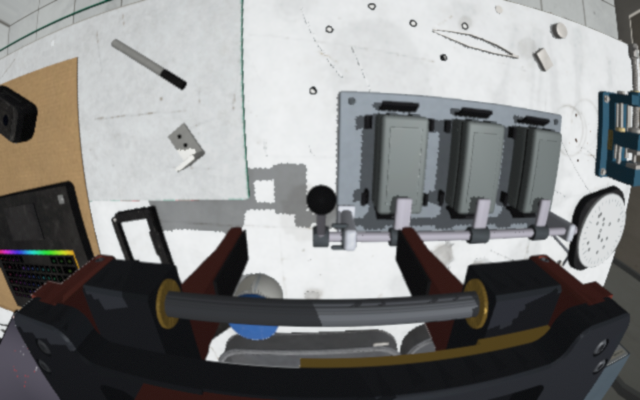

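```bash
sed -i 's/rk=\[.*\]; o=/rk=[485.9,59.7,-.282]; o=/' look.py
python3 -m jog '0 0 0.25 0 0 0 -1;0 0 0.52 0 0 0 -1;0 0 0.52 0 0 0 -1;0 0 0.52 0 0 0 1;0 0 0.52 0 0 0 1;0 0 0.52 0 0 0 1;0 0 0.52 0 0 0 1;0 0 0.52 0 0 0 1'
python3 -m jog '0 0 0 0 0 0 1;0 0 0 0 0 0 1;0 0 0 0 0 0 1'
python3 look.py w2 knob; python3 -c "
from h import *
rk=[485.9,59.7,-.282]
for a in np.radians([-30,-15,0,15,30,45,48]): plan(rk,(78+90*np.sin(a),-190,70+90*np.cos(a)-2),flip=1)"
```

```text
t: 4.2
ee_pos: [447.1, -126.9, 136.9]
orientation: [0.433, 3.109, -0.001]
ft_force: [-0.2, -0.0, -0.5]
width: 51.1
grasp_force: 0.0
t: 4.5
ee_pos: [446.5, -126.7, 135.8]
orientation: [0.433, 3.112, -0.0]
ft_force: [0.5, 0.8, -0.2]
width: 27.3
grasp_force: 0.0
knob [(0.83, array([ 443.8, -126.6,  134.2]))]
rackTCP [  14.  -190.   135.7] zaxis [-0. -0. -1.]
q [-0.3   0.36  2.05 -0.    0.73 -1.6 ]
flip 1 row [-0.095 -0.    -0.051 -0.    -0.     0.011] | t 4.6 F [0.1 0.1 1.3] M [-0.106  0.083  0.051] w 24.3 gf 30.0
flip 1 row [-0.204 -0.001 -0.096 -0.    -0.     0.011] | t 4.6 F [0.1 0.1 1.3] M [-0.106  0.083  0.051] w 24.3 gf 30.0
flip 1 row [-0.32  -0.002 -0.112 -0.    -0.     0.011] | t 4.6 F [0.1 0.1 1.3] M [-0.106  0.083  0.051] w 24.3 gf 30.0
flip 1 row [-0.437 -0.002 -0.096 -0.    -0.     0.011] | t 4.6 F [0.1 0.1 1.3] M [-0.106  0.083  0.051] w 24.3 gf 30.0
flip 1 row [-0.545 -0.003 -0.051 -0.    -0.     0.011] | t 4.6 F [0.1 0.1 1.3] M [-0.106  0.083  0.051] w 24.3 gf 30.0
flip 1 row [-0.638 -0.003  0.02  -0.    -0.     0.011] | t 4.6 F [0.1 0.1 1.3] M [-0.106  0.083  0.051] w 24.3 gf 30.0
flip 1 row [-0.655 -0.003  0.037 -0.    -0.     0.011] | t 4.6 F [0.1 0.1 1.3] M [-0.106  0.083  0.051] w 24.3 gf 30.0
```

```bash
python3 -m jog '-0.095 0 -0.051 0 0 0 1;-0.204 0 -0.096 0 0 0 1;-0.32 0 -0.112 0 0 0 1;-0.437 0 -0.096 0 0 0 1;-0.545 0 -0.051 0 0 0 1;-0.638 0 0.02 0 0 0 1;-0.66 0 0.042 0 0 0 1;-0.66 0 0.042 0 0 0 1'
python3 look.py w3 knob
```

```text
t: 5.4
ee_pos: [572.7, -162.5, 126.1]
orientation: [-0.432, -3.109, -0.001]
ft_force: [0.7, 0.1, 0.1]
width: 0.6
grasp_force: 0.0
knob [(0.71, array([ 532.9, -149.6,  157.6]))]
rackTCP [ 144.9 -189.2  127.1] zaxis [-0.002  0.    -1.   ]
q [-0.3   0.53  1.77  0.    0.85 -1.59]
```

```bash
python3 -m jog '0 0 -0.2 0 0 0 1;0 0 -0.37 0 0 0 1;0.2 0 -0.37 0 0 0 1;0.4 0 -0.37 0 0 0 1;0.4 0 -0.37 0 0 0 1;0.4 0 -0.21 0 0 0 1;0.4 0 -0.21 0 0 0 1'
python3 look.py w4 knob
```

```text
t: 6.2
ee_pos: [494.4, -140.2, 167.6]
orientation: [-0.432, -3.108, -0.001]
ft_force: [-1.0, 0.0, -0.1]
width: 0.9
grasp_force: 0.0
knob [(0.68, array([ 3.707e+02,  2.278e+02, -3.000e-01]))]
rackTCP [  65.7 -189.7  169.5] zaxis [-0.001  0.    -1.   ]
q [-0.3   0.37  1.92  0.    0.85 -1.59]
```

View pics/w4.png

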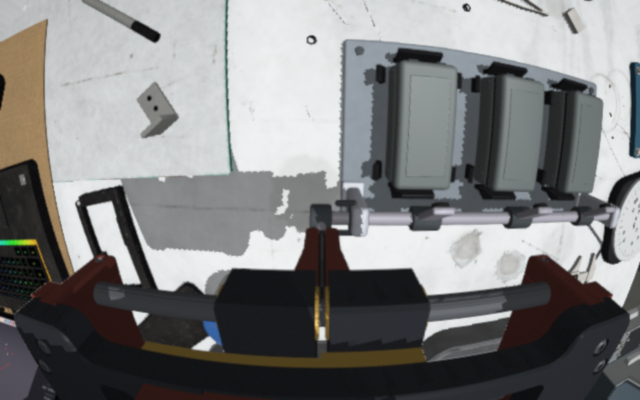

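The keepers are already clear of the cases. The lever hub is at (321,217), and the fingers at (321,250) hide the knob. Now I push it to the stop.

```bash
python3 -m jog '-0.08 0 0 0 0 0 1;-0.17 0 0.03 0 0 0 1;-0.23 0 0.05 0 0 0 1;-0.29 0 0.076 0 0 0 1;-0.3 0 0.08 0 0 0 1;-0.3 0 0.08 0 0 0 1'
python3 look.py w5 knob; python3 -c "
from h import *
get_image('top'); o=get_obs(); print(pts(['knob','handle_hinge'],'top',o)); print(r2w([485.9,59.7,-.282],(142,-190,134)))
get_image('scene'); print(pts(['knob'],'scene',o))"
```

```text
t: 6.9
ee_pos: [549.3, -155.9, 155.5]
orientation: [-0.431, -3.1, -0.003]
ft_force: [-27.5, 6.8, 39.7]
width: 0.7
grasp_force: 22.2
knob [(0.5, array([ 634.5, -389.5,   -2.6]))]
rackTCP [ 120.8 -189.4  155.6] zaxis [-0.012 -0.    -1.   ]
q [-0.3   0.46  1.8  -0.    0.89 -1.59]
{}
[ 569.41844531 -162.31051618  134.        ]
{'knob': [(0.65, array([ 570.4, -161.5,  131.5]))]}
```

```bash
python3 -m jog '0.06 0 -0.02 0 0 0 1;0.08 0 -0.25 0 0 0 1;0.2 0.2 -0.3 0 0 0 1;0.4 0.5 -0.3 0 0 0 -1;0.6 0.8 -0.3 0 0 0 -1;0.6 0.8 -0.3 0 0 0 -1;0.6 0.8 -0.3 0 0 0 -1'
python3 -m jog '0 0.3 0 0 0 0 -1;0 0.64 0 0 0 0 -1;0 0.64 0 0 0 0 -1;0 0.64 0 0 0 0 -1'
python3 look.py w6 rack case_right case_middle case_left bay_left handle_hinge knob
python3 -c "
from h import *
plan([485.9,59.7,-.282],(0,100,42),flip=1)"
```

```text
t: 7.95
ee_pos: [481.2, 33.2, 213.8]
orientation: [-0.426, -3.113, -0.002]
ft_force: [-0.1, -1.4, 0.5]
width: 28.4
grasp_force: 0.0
t: 8.35
ee_pos: [519.4, 155.2, 213.8]
orientation: [0.428, 3.11, 0.002]
ft_force: [0.8, 0.0, 0.1]
width: 61.0
grasp_force: 0.0
rack [(0.31, array([369.1, 229.9,   2.1]))]
case_right [(0.69, array([457.8, -34.8,   7.3]))]
case_middle [(0.94, array([484.6,  58. ,   6.2]))]
handle_hinge [(0.82, array([ 505.6, -143.8,   70.1])), (0.37, array([ 495.5, -421.4,   -4.6])), (0.15, array([460.2, -36.8,   6.2]))]
(array([ 4.81228205e+02,  6.15720030e+01, -2.66030597e-01]), array([202.3,   2.9,   4.9,   1.8]))
rackTCP [  4.6  96.9 213.4] zaxis [ 0. -0. -1.]
q [ 0.27  0.33  1.84  0.    0.97 -1.03]
flip 1 row [ 0.023  0.016  0.857 -0.     0.     0.008] | t 8.75 F [-0.   0.1  1.2] M [ 0.016  0.013 -0.023] w 87.3 gf 0.0
```

View pics/w6.png

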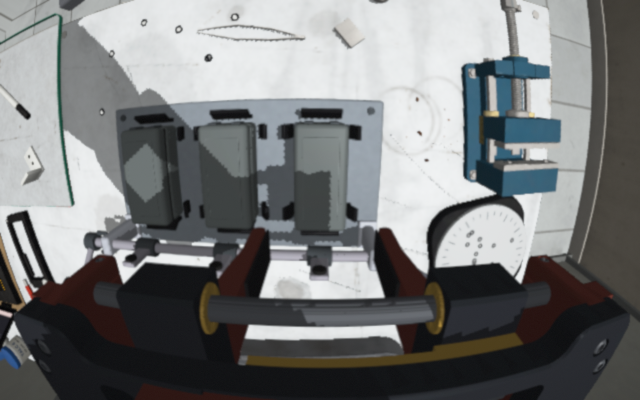

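```bash
python3 -m jog '0.02 0.01 0.2 0 0 0 -1;0.02 0.01 0.4 0 0 0 -1;0.02 0.01 0.6 0 0 0 -1;0.02 0.01 0.75 0 0 0 -1;0.02 0.01 0.86 0 0 0 -1;0.02 0.01 0.86 0 0 0 -1'
python3 -m jog '0 0 0 0 0 0 1;0 0 0 0 0 0 1;0 0 0 0 0 0 1;0 0 0 0 0 0 1;0 0 0 0 0 0 1;0 0 0 0 0 0 1'
python3 -c "
from h import *
plan([485.9,59.7,-.282],(0,100,42),flip=1);where([485.9,59.7,-.282])"
```

```text
t: 9.35
ee_pos: [512.1, 154.4, 38.7]
orientation: [-0.433, -3.107, 0.003]
ft_force: [-0.2, 0.5, 0.3]
width: 88.0
grasp_force: 0.0
t: 9.95
ee_pos: [514.6, 155.7, 42.2]
orientation: [0.433, 3.11, 0.001]
ft_force: [-0.7, -0.0, 7.3]
width: 53.8
grasp_force: 29.9
flip 1 row [ 0.004 -0.001  0.001  0.001  0.002  0.01 ] | t 9.95 F [-0.7 -0.   7.3] M [-0.189  0.138 -0.107] w 53.8 gf 29.9
rackTCP [  0.8 100.2  42.2] zaxis [ 0.001  0.001 -1.   ]
```

```bash
python3 -m jog '0 0 -0.1 0 0 0 1;0 0 -0.3 0 0 0 1;0 0 -0.5 0 0 0 1;0 0 -0.7 0 0 0 1;0 0 -0.8 0 0 0 1;0 0 -0.8 0 0 0 1;0 0 -0.8 0 0 0 1;0 0 -0.8 0 0 0 1'
cat > m.py <<'E'
from h import *
rk=[485.9,59.7,-.282]
M=[];F=[]
o=get_obs()
for i in range(4):
    o=get_obs(); M.append(o['moment']); F.append(o['ft_force'])
    if i<3: get_image('wrist')
M=R.from_euler('z',-rk[2]).apply(np.mean(M,0)); print('Mrack',M.round(3),'F',np.mean(F,0).round(2),'w',round(o['width'],1),'gf',round(o['grasp_force'],1),'t',round(o['t'],2)); where(rk)
E
python3 m.py
python3 -m jog '0 0 0 0 0.28 0 1;0 0 0 0 0.56 0 1;0 0 0 0 0.85 0 1;0 0 0 0 0.85 0 1;0 0 0 0 0.85 0 1;0 0 0 0 0.85 0 1;0 0 0 0 0.85 0 1;0 0 0 0 0.85 0 1'
python3 m.py
python3 -m jog '0 0 0 0 -0.28 0 1;0 0 0 0 -0.56 0 1;0 0 0 0 -0.85 0 1;0 0 0 0 -0.85 0 1;0 0 0 0 -0.85 0 1;0 0 0 0 -0.85 0 1'
python3 m.py
```

```text
t: 10.75
ee_pos: [512.7, 155.2, 199.4]
orientation: [-0.432, -3.109, 0.002]
ft_force: [-0.1, 0.3, -2.6]
width: 53.7
grasp_force: 29.9
Mrack [-0.004 -0.012  0.016] F [-0.22 -0.13 -2.92] w 53.7 gf 29.9 t 10.9
rackTCP [ -0.4  99.5 199.7] zaxis [-0.003 -0.002 -1.   ]
t: 11.7
ee_pos: [513.6, 156.0, 202.0]
orientation: [-0.371, -2.676, -0.084]
ft_force: [-0.1, -0.2, -3.1]
width: 54.1
grasp_force: 29.9
Mrack [ 0.021 -0.436 -0.01 ] F [-0.07 -0.06 -3.35] w 53.8 gf 29.9 t 11.85
rackTCP [2.000e-01 1.001e+02 2.018e+02] zaxis [-0.43  -0.002 -0.903]
t: 12.45
ee_pos: [514.9, 155.7, 201.5]
orientation: [-0.433, -3.11, -0.001]
ft_force: [0.1, -0.5, -4.3]
width: 53.9
grasp_force: 29.9
Mrack [0.013 0.005 0.002] F [ 0.05 -0.19 -3.27] w 53.6 gf 29.9 t 12.6
rackTCP [  1.3  99.9 201. ] zaxis [-0.001 -0.    -1.   ]
```

```bash
python3 -m jog '0 0 0 0 -0.28 0 1;0 0 0 0 -0.56 0 1;0 0 0 0 -0.85 0 1;0 0 0 0 -0.85 0 1;0 0 0 0 -0.85 0 1;0 0 0 0 -0.85 0 1;0 0 0 0 -0.85 0 1;0 0 0 0 -0.85 0 1'
python3 m.py
python3 -m jog '0 0 0 0 0.28 0 1;0 0 0 0 0.56 0 1;0 0 0 0 0.85 0 1;0 0 0 0 0.85 0 1;0 0 0 0 0.85 0 1;0 0 0 0 0.85 0 1'
python3 m.py
python3 -c "
from h import *
plan([485.9,59.7,-.282],(0.8,100.2,42),flip=1)"
```

```text
t: 13.4
ee_pos: [514.9, 155.4, 201.4]
orientation: [0.374, 2.674, -0.084]
ft_force: [-0.0, 0.1, -3.2]
width: 53.6
grasp_force: 29.9
Mrack [ 0.015  0.486 -0.021] F [-0.34  0.19 -3.26] w 53.9 gf 29.9 t 13.55
rackTCP [  0.8  99.8 201.3] zaxis [ 0.43   0.002 -0.903]
t: 14.15
ee_pos: [513.9, 155.2, 200.9]
orientation: [0.434, 3.111, -0.001]
ft_force: [-0.4, -0.4, -3.8]
width: 53.7
grasp_force: 29.9
Mrack [-0.023  0.035 -0.002] F [ 0.15 -0.29 -3.77] w 54.2 gf 29.9 t 14.3
rackTCP [ -0.5  99.8 201.1] zaxis [ 0.    -0.001 -1.   ]
flip 1 row [-0.006  0.002  0.795 -0.001  0.     0.012] | t 14.3 F [ 0.3 -0.4 -3.6] M [-0.02   0.077 -0.004] w 54.2 gf 29.9
```

```bash
python3 -m jog '0 0 0.2 0 0 0 1;0 0 0.4 0 0 0 1;0 0 0.55 0 0 0 1;0 0 0.65 0 0 0 1;0 0 0.72 0 0 0 1;0 0 0.77 0 0 0 1;0 0 0.8 0 0 0 1;0 0 0.8 0 0 0 1'
python3 -c "
from h import *
where([485.9,59.7,-.282])"
python3 -m jog '0 0 0 0 0 0 1;0 0 0 0 0 0 -1;0 0 0 0 0 0 -1;0 0 0 0 0 0 -1;0 0 0 0 0 0 -1;0 0 0 0 0 0 -1;0 0 0 0 0 0 -1'
python3 -m jog '0 0 -0.2 0 0 0 -1;0 0 -0.4 0 0 0 -1;0 0 -0.6 0 0 0 -1;0 0 -0.86 0 0 0 -1;0 -0.2 -0.86 0 0 0 -1;0 -0.4 -0.86 0 0 0 -1;0 -0.5 -0.86 0 0 0 -1;0 -0.5 -0.86 0 0 0 -1'
python3 look.py w7 case_left case_right case_middle handle_hinge; python3 -c "
from h import *
plan([485.9,59.7,-.282],(0,0,42),flip=1)"
```

```text
t: 15.1
ee_pos: [514.7, 155.8, 41.9]
orientation: [0.432, 3.11, 0.001]
ft_force: [-0.6, -0.9, -3.7]
width: 54.2
grasp_force: 29.9
rackTCP [  0.9 100.3  41.9] zaxis [ 0.001  0.001 -1.   ]
t: 15.8
ee_pos: [514.1, 155.6, 41.3]
orientation: [0.433, 3.112, 0.0]
ft_force: [-0.4, -0.6, -0.3]
width: 87.8
grasp_force: 0.0
t: 16.6
ee_pos: [485.8, 57.5, 213.4]
orientation: [-0.437, -3.111, 0.001]
ft_force: [-0.3, 1.0, 0.1]
width: 87.6
grasp_force: 0.0
case_left [(0.7, array([513.7, 155.2,   7.5]))]
case_right [(0.83, array([455.4, -34. ,   7.9]))]
case_middle [(0.61, array([483.4,  55.7,   7.6]))]
handle_hinge [(0.93, array([ 507.6, -145.3,   69.5]))]
(array([ 4.84625990e+02,  5.90032913e+01, -2.84236269e-01]), array([1.1, 3.2, 3.5, 1.4]))
rackTCP [  1.1   0.8 213.2] zaxis [ 0.  0. -1.]
q [ 0.09  0.26  1.95 -0.    0.94 -1.2 ]
flip 1 row [ 0.006 -0.004  0.856  0.     0.     0.012] | t 16.85 F [ 0.   0.2 -0.1] M [ 0.007 -0.055  0.017] w 87.8 gf 0.0
```

View pics/w7.png

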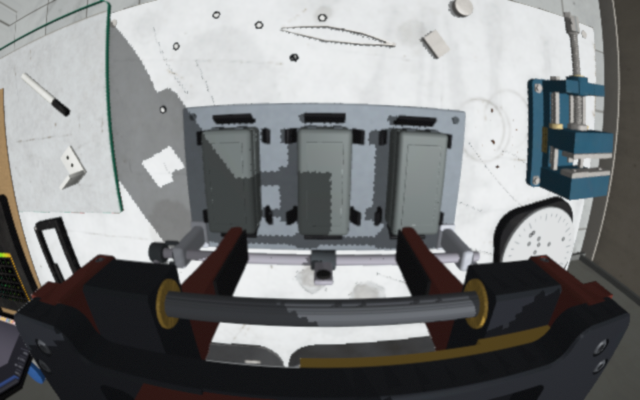

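The left case is seated between its guides at (415,185). The middle case at (325,180) is centred under the jaws.

```bash
python3 -m jog '0 0 0.2 0 0 0.01 -1;0 0 0.4 0 0 0.01 -1;0 0 0.6 0 0 0.01 -1;0 0 0.75 0 0 0.01 -1;0 0 0.86 0 0 0.01 -1;0 0 0.86 0 0 0.01 -1'
python3 -m jog '0 0 0 0 0 0 1;0 0 0 0 0 0 1;0 0 0 0 0 0 1;0 0 0 0 0 0 1;0 0 0 0 0 0 1;0 0 0 0 0 0 1'
python3 -m jog '0 0 -0.1 0 0 0 1;0 0 -0.3 0 0 0 1;0 0 -0.5 0 0 0 1;0 0 -0.7 0 0 0 1;0 0 -0.8 0 0 0 1;0 0 -0.8 0 0 0 1;0 0 -0.8 0 0 0 1;0 0 -0.8 0 0 0 1'
python3 m.py
python3 -m jog '0 0 0 0 0.28 0 1;0 0 0 0 0.56 0 1;0 0 0 0 0.85 0 1;0 0 0 0 0.85 0 1;0 0 0 0 0.85 0 1;0 0 0 0 0.85 0 1;0 0 0 0 0.85 0 1;0 0 0 0 0.85 0 1' | tail -3
python3 m.py
python3 -m jog '0 0 0 0 -0.28 0 1;0 0 0 0 -0.56 0 1;0 0 0 0 -0.85 0 1;0 0 0 0 -0.85 0 1;0 0 0 0 -0.85 0 1;0 0 0 0 -0.85 0 1' | tail -3
python3 m.py
python3 -m jog '0 0 0 0 -0.28 0 1;0 0 0 0 -0.56 0 1;0 0 0 0 -0.85 0 1;0 0 0 0 -0.85 0 1;0 0 0 0 -0.85 0 1;0 0 0 0 -0.85 0 1;0 0 0 0 -0.85 0 1;0 0 0 0 -0.85 0 1' | tail -3
python3 m.py
python3 -m jog '0 0 0 0 0.28 0 1;0 0 0 0 0.56 0 1;0 0 0 0 0.85 0 1;0 0 0 0 0.85 0 1;0 0 0 0 0.85 0 1;0 0 0 0 0.85 0 1' | tail -3
python3 m.py
```

```text
t: 17.45
ee_pos: [484.9, 60.0, 38.5]
orientation: [-0.438, -3.105, 0.002]
ft_force: [-0.4, -0.1, 0.7]
width: 88.0
grasp_force: 0.0
t: 18.05
ee_pos: [487.3, 59.4, 42.1]
orientation: [0.441, 3.109, 0.001]
ft_force: [-0.3, 0.7, 8.2]
width: 54.0
grasp_force: 30.0
t: 18.85
ee_pos: [485.5, 59.2, 199.5]
orientation: [-0.441, -3.107, 0.001]
ft_force: [-0.0, 0.2, -3.4]
width: 53.6
grasp_force: 30.0
Mrack [-0.011 -0.011  0.005] F [ 0.2   0.15 -3.6 ] w 53.9 gf 30.0 t 19.0
rackTCP [ 1.000e-01 -4.000e-01  1.998e+02] zaxis [-0.003 -0.001 -1.   ]
ft_force: [0.1, 0.7, -3.3]
width: 53.8
grasp_force: 30.0
Mrack [-0.007 -0.392  0.   ] F [ 0.14  0.15 -3.37] w 53.9 gf 30.0 t 19.95
rackTCP [  0.8   0.  201.8] zaxis [-0.429 -0.    -0.903]
ft_force: [-0.1, -0.2, -3.1]
width: 53.8
grasp_force: 30.0
Mrack [ 0.022 -0.013 -0.017] F [ 0.34  0.21 -3.7 ] w 53.9 gf 30.0 t 20.7
rackTCP [  1.9  -0.  201. ] zaxis [-0.001 -0.    -1.   ]
ft_force: [0.6, 0.0, -3.2]
width: 53.6
grasp_force: 30.0
Mrack [0.009 0.406 0.027] F [-0.11  0.08 -3.03] w 53.7 gf 30.0 t 21.65
rackTCP [ 1.300e+00 -2.000e-01  2.013e+02] zaxis [ 0.43  -0.    -0.903]
ft_force: [0.4, 0.3, -4.4]
width: 53.9
grasp_force: 30.0
Mrack [ 0.024 -0.016  0.036] F [ 0.26 -0.24 -4.  ] w 53.6 gf 30.0 t 22.4
rackTCP [ 0.000e+00 -2.000e-01  2.011e+02] zaxis [ 0. -0. -1.]
```

```bash
python3 -m jog '0 0 0.2 0 0 0 1;0 0 0.4 0 0 0 1;0 0 0.55 0 0 0 1;0 0 0.65 0 0 0 1;0 0 0.72 0 0 0 1;0 0 0.77 0 0 0 1;0 0 0.8 0 0 0 1;0 0 0.8 0 0 0 1'
python3 -m jog '0 0 0 0 0 0 1;0 0 0 0 0 0 -1;0 0 0 0 0 0 -1;0 0 0 0 0 0 -1;0 0 0 0 0 0 -1;0 0 0 0 0 0 -1;0 0 0 0 0 0 -1'
python3 -m jog '0 0 -0.2 0 0 0 -1;0 0 -0.4 0 0 0 -1;0 0 -0.6 0 0 0 -1;0 0 -0.86 0 0 0 -1;0 -0.2 -0.86 0 0 0 -1;0 -0.4 -0.86 0 0 0 -1;0 -0.5 -0.86 0 0 0 -1;0 -0.5 -0.86 0 0 0 -1'
python3 look.py w8 case_left case_right case_middle handle_hinge; python3 -c "
from h import *
plan([485.9,59.7,-.282],(0,-100,42),flip=1)"
```

```text
t: 23.2
ee_pos: [487.0, 59.5, 41.6]
orientation: [0.44, 3.11, 0.0]
ft_force: [0.4, 0.6, -3.7]
width: 54.0
grasp_force: 30.0
t: 23.9
ee_pos: [486.8, 59.4, 41.3]
orientation: [0.441, 3.11, 0.0]
ft_force: [-0.3, -0.9, 0.0]
width: 88.2
grasp_force: 0.0
t: 24.7
ee_pos: [458.2, -38.4, 213.4]
orientation: [-0.445, -3.11, 0.0]
ft_force: [-0.5, 0.7, -0.1]
width: 87.9
grasp_force: 0.0
case_left [(0.97, array([513.6, 155.9,  10.3]))]
case_middle [(0.96, array([486.7,  58.1,   7.1]))]
handle_hinge [(0.65, array([ 508.8, -142.8,   68.9])), (0.27, array([ 364.9, -284.1,    9.2]))]
(array([ 4.86280788e+02,  5.97267366e+01, -2.78466231e-01]), array([0.2, 1.7, 1.6]))
rackTCP [  1.  -99.3 213.1] zaxis [-0.  0. -1.]
q [-0.11  0.22  2.01 -0.    0.92 -1.4 ]
flip 1 row [ 0.005 -0.004  0.856  0.    -0.     0.002] | t 24.95 F [-0.5  0.2  0.1] M [ 0.034  0.011 -0.002] w 88.0 gf 0.0
```

View pics/w8.png

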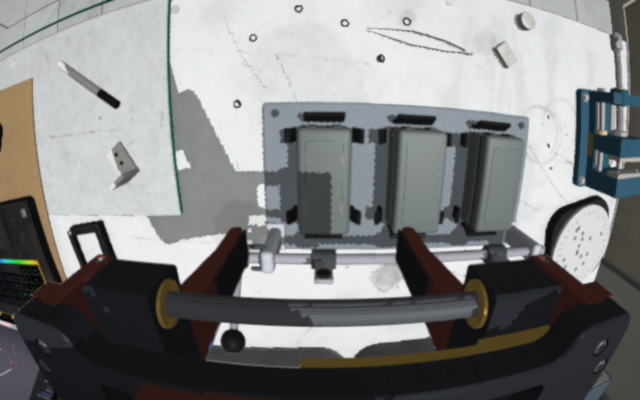

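Both finished cases are seated, at (415,180) and (492,185). The right case is centred at (325,180), and the knob is over at (233,340), its open position.

```bash
python3 -m jog '0 0 0.2 0 0 0 -1;0 0 0.4 0 0 0 -1;0 0 0.6 0 0 0 -1;0 0 0.75 0 0 0 -1;0 0 0.86 0 0 0 -1;0 0 0.86 0 0 0 -1'
python3 -m jog '0 0 0 0 0 0 1;0 0 0 0 0 0 1;0 0 0 0 0 0 1;0 0 0 0 0 0 1;0 0 0 0 0 0 1;0 0 0 0 0 0 1'
python3 -m jog '0 0 -0.1 0 0 0 1;0 0 -0.3 0 0 0 1;0 0 -0.5 0 0 0 1;0 0 -0.7 0 0 0 1;0 0 -0.8 0 0 0 1;0 0 -0.8 0 0 0 1;0 0 -0.8 0 0 0 1;0 0 -0.8 0 0 0 1'
python3 m.py
python3 -m jog '0 0 0 0 0.28 0 1;0 0 0 0 0.56 0 1;0 0 0 0 0.85 0 1;0 0 0 0 0.85 0 1;0 0 0 0 0.85 0 1;0 0 0 0 0.85 0 1;0 0 0 0 0.85 0 1;0 0 0 0 0.85 0 1' | tail -3
python3 m.py
python3 -m jog '0 0 0 0 -0.28 0 1;0 0 0 0 -0.56 0 1;0 0 0 0 -0.85 0 1;0 0 0 0 -0.85 0 1;0 0 0 0 -0.85 0 1;0 0 0 0 -0.85 0 1' | tail -3
python3 m.py
python3 -m jog '0 0 0 0 -0.28 0 1;0 0 0 0 -0.56 0 1;0 0 0 0 -0.85 0 1;0 0 0 0 -0.85 0 1;0 0 0 0 -0.85 0 1;0 0 0 0 -0.85 0 1;0 0 0 0 -0.85 0 1;0 0 0 0 -0.85 0 1' | tail -3
python3 m.py
python3 -m jog '0 0 0 0 0.28 0 1;0 0 0 0 0.56 0 1;0 0 0 0 0.85 0 1;0 0 0 0 0.85 0 1;0 0 0 0 0.85 0 1;0 0 0 0 0.85 0 1' | tail -3
python3 m.py
python3 -c "
from h import *
plan([485.9,59.7,-.282],(195,-60,232),flip=1); o=get_obs()
for c in ('scene','top'):
    get_image(c)
    T=cam_T(c,o)
    for d in look_for('talc_jar',c)[:1]: print((T@np.r_[d['xyz'],1])[:3].round())"
```

```text
t: 25.55
ee_pos: [457.3, -35.7, 38.7]
orientation: [-0.438, -3.105, 0.0]
ft_force: [-0.0, 0.1, -0.2]
width: 88.0
grasp_force: 0.0
t: 26.15
ee_pos: [459.5, -36.7, 42.1]
orientation: [0.441, 3.109, 0.0]
ft_force: [-0.8, 1.9, 8.2]
width: 53.8
grasp_force: 30.0
t: 26.95
ee_pos: [457.7, -36.6, 199.6]
orientation: [-0.441, -3.107, 0.0]
ft_force: [0.1, 0.0, -4.5]
width: 53.8
grasp_force: 30.0
Mrack [ 0.032 -0.032  0.013] F [ 0.19  0.51 -4.04] w 53.7 gf 30.0 t 27.1
rackTCP [ 1.000e-01 -1.003e+02  1.998e+02] zaxis [-0.003 -0.001 -1.   ]
ft_force: [0.5, 0.3, -4.5]
width: 53.6
grasp_force: 30.0
Mrack [-0.003 -0.466 -0.012] F [ 0.04 -0.22 -3.99] w 53.8 gf 30.0 t 28.05
rackTCP [   0.8 -100.   201.8] zaxis [-0.429 -0.    -0.903]
ft_force: [-0.3, -0.6, -4.4]
width: 53.9
grasp_force: 30.0
Mrack [-0.009 -0.028 -0.008] F [ 0.11  0.22 -4.05] w 53.9 gf 30.0 t 28.8
rackTCP [   2.  -100.1  201.1] zaxis [-0.001 -0.    -1.   ]
ft_force: [0.0, -0.2, -4.1]
width: 53.6
grasp_force: 30.0
Mrack [0.016 0.478 0.014] F [-0.23 -0.36 -4.06] w 54.3 gf 30.0 t 29.75
rackTCP [   1.3 -100.2  201.3] zaxis [ 0.43  -0.    -0.903]
ft_force: [0.2, -0.9, -3.4]
width: 53.9
grasp_force: 30.0
Mrack [ 0.008 -0.03  -0.008] F [-0.02  0.22 -3.43] w 54.1 gf 30.0 t 30.5
rackTCP [-2.000e-01 -1.001e+02  2.011e+02] zaxis [ 0.001 -0.    -1.   ]
flip 1 row [-0.976  0.2   -0.154 -0.     0.001  0.001] | t 30.5 F [ 0.6  0.2 -3.6] M [-0.001 -0.018 -0.027] w 54.1 gf 30.0
[ 580. -275.   67.]
[ 593. -263.   69.]
```

```bash
sed -i "s/^M=R.from/print('My',R.from_euler('z',-rk[2]).apply(M)[:,1].round(3))\nM=R.from/" m.py
python3 -m jog '0 0 0 0 0.28 0 1;0 0 0 0 0.56 0 1;0 0 0 0 0.85 0 1;0 0 0 0 0.85 0 1;0 0 0 0 0.85 0 1;0 0 0 0 0.85 0 1;0 0 0 0 0.85 0 1;0 0 0 0 0.85 0 1' | tail -3
python3 m.py
python3 -m jog '0 0 0 0 0 0 1;0 0 0 0 0 0 1;0 0 0 0 0 0 1;0 0 0 0 0 0 1;0 0 0 0 0 0 1' >/dev/null
python3 m.py
python3 -m jog '0 0 0 0 -0.28 0 1;0 0 0 0 -0.56 0 1;0 0 0 0 -0.85 0 1;0 0 0 0 -0.85 0 1;0 0 0 0 -0.85 0 1;0 0 0 0 -0.85 0 1' | tail -3
python3 m.py
```

```text
ft_force: [0.7, 0.4, -4.0]
width: 54.1
grasp_force: 30.0
My [-0.456 -0.425 -0.427 -0.426]
Mrack [ 0.012 -0.433 -0.009] F [ 0.56 -0.26 -3.93] w 54.1 gf 30.0 t 31.65
rackTCP [   0.8 -100.   201.7] zaxis [-0.429 -0.    -0.903]
My [-0.444 -0.509 -0.472 -0.443]
Mrack [ 0.022 -0.467 -0.005] F [ 0.24 -0.05 -4.18] w 53.8 gf 30.0 t 32.3
rackTCP [   1.  -100.1  201.2] zaxis [-0.431 -0.    -0.903]
ft_force: [1.0, 0.5, -4.8]
width: 54.0
grasp_force: 30.0
My [-0.025 -0.034  0.013 -0.041]
Mrack [ 0.017 -0.022 -0.007] F [ 0.37  0.14 -4.01] w 54.0 gf 30.0 t 33.05
rackTCP [   2.  -100.   201.1] zaxis [-0.001 -0.    -1.   ]
```

The right case shows no shift even with a longer hold, and the middle one was flat too. The left case had about 15–20 % excess tilt moment, so I seat the right case and test the left one again.

```bash
python3 -m jog '0 0 0.2 0 0 0 1;0 0 0.4 0 0 0 1;0 0 0.55 0 0 0 1;0 0 0.65 0 0 0 1;0 0 0.72 0 0 0 1;0 0 0.77 0 0 0 1;0 0 0.8 0 0 0 1;0 0 0.8 0 0 0 1'
python3 -m jog '0 0 0 0 0 0 1;0 0 0 0 0 0 -1;0 0 0 0 0 0 -1;0 0 0 0 0 0 -1;0 0 0 0 0 0 -1;0 0 0 0 0 0 -1'
python3 -m jog '0 0 -0.25 0 0 0 -1;0 0 -0.5 0 0 0 -1;0 0.15 -0.75 0 0 0 -1;0 0.4 -0.75 0 0 0 -1;0 0.65 -0.75 0 0 0 -1;0 0.9 -0.75 0 0 0 -1;0 1 -0.75 0 0 0 -1;0 1 -0.75 0 0 0 -1'
python3 look.py w9 case_left case_middle case_right; python3 -c "
from h import *
plan([485.9,59.7,-.282],(0,100,42),flip=1)"
```

```text
t: 33.85
ee_pos: [459.7, -36.9, 41.2]
orientation: [0.442, 3.11, 0.0]
ft_force: [-0.6, 0.3, -3.7]
width: 54.1
grasp_force: 30.0
t: 34.45
ee_pos: [459.1, -36.7, 41.4]
orientation: [0.441, 3.11, 0.0]
ft_force: [-0.3, -0.2, 0.8]
width: 87.1
grasp_force: 0.0
t: 35.25
ee_pos: [515.3, 158.3, 191.4]
orientation: [0.435, 3.11, 0.001]
ft_force: [0.2, -1.2, -0.0]
width: 88.0
grasp_force: 0.0
case_left [(0.88, array([512.9, 156.7,  10.7]))]
case_middle [(0.77, array([484.1,  55.1,   6.2]))]
case_right [(0.62, array([456.6, -36.8,  11.5]))]
(array([ 4.84533531e+02,  5.85140152e+01, -2.83483421e-01]), array([2.2, 3.4, 0.7]))
rackTCP [  0.5  98.7 191. ] zaxis [-0.001 -0.001 -1.   ]
q [ 0.28  0.36  1.86  0.    0.92 -1.02]
flip 1 row [ 0.002  0.007  0.745 -0.002 -0.002 -0.001] | t 35.45 F [ 0.2 -0.7 -0.4] M [0.009 0.001 0.014] w 87.9 gf 0.0
```

```bash
python3 -m jog '0 0 0.25 0 0 0 -1;0 0 0.5 0 0 0 -1;0 0 0.65 0 0 0 -1;0 0 0.75 0 0 0 -1;0 0 0.75 0 0 0 -1;0 0 0.75 0 0 0 1;0 0 0.75 0 0 0 1;0 0 0.75 0 0 0 1'
python3 -m jog '0 0 0 0 0 0 1;0 0 0 0 0 0 1;0 0 0 0 0 0 1;0 0 0 0 0 0 1'
python3 -m jog '0 0 -0.1 0 0 0 1;0 0 -0.3 0 0 0 1;0 0 -0.5 0 0 0 1;0 0 -0.7 0 0 0 1;0 0 -0.8 0 0 0 1;0 0 -0.8 0 0 0 1;0 0 -0.8 0 0 0 1'
python3 m.py
python3 -m jog '0 0 0 0 0.28 0 1;0 0 0 0 0.56 0 1;0 0 0 0 0.85 0 1;0 0 0 0 0.85 0 1;0 0 0 0 0.85 0 1;0 0 0 0 0.85 0 1;0 0 0 0 0.85 0 1;0 0 0 0 0.85 0 1' | tail -3
python3 m.py
python3 -m jog '0 0 0 0 -0.28 0 1;0 0 0 0 -0.56 0 1;0 0 0 0 -0.85 0 1;0 0 0 0 -0.85 0 1;0 0 0 0 -0.85 0 1;0 0 0 0 -0.85 0 1' | tail -3
python3 m.py
python3 -m jog '0 0 0 0 -0.28 0 1;0 0 0 0 -0.56 0 1;0 0 0 0 -0.85 0 1;0 0 0 0 -0.85 0 1;0 0 0 0 -0.85 0 1;0 0 0 0 -0.85 0 1;0 0 0 0 -0.85 0 1;0 0 0 0 -0.85 0 1' | tail -3
python3 m.py
python3 -m jog '0 0 0 0 0.28 0 1;0 0 0 0 0.56 0 1;0 0 0 0 0.85 0 1;0 0 0 0 0.85 0 1;0 0 0 0 0.85 0 1;0 0 0 0 0.85 0 1' | tail -3
python3 m.py
```

```text
t: 36.25
ee_pos: [515.5, 155.4, 42.7]
orientation: [0.441, 3.108, 0.002]
ft_force: [0.5, -0.3, 1.0]
width: 67.0
grasp_force: 0.0
t: 36.65
ee_pos: [515.1, 155.6, 42.2]
orientation: [0.441, 3.109, 0.001]
ft_force: [-1.4, -1.3, 7.7]
width: 54.1
grasp_force: 30.0
t: 37.35
ee_pos: [513.9, 155.3, 200.6]
orientation: [-0.441, -3.11, 0.0]
ft_force: [0.7, -0.3, -4.4]
width: 54.0
grasp_force: 30.0
My [ 0.039 -0.036  0.041 -0.004]
Mrack [0.026 0.01  0.   ] F [-0.15 -0.05 -3.95] w 54.0 gf 30.0 t 37.5
rackTCP [ -0.2  99.3 199.3] zaxis [-0.003 -0.002 -1.   ]
ft_force: [0.6, 0.0, -4.2]
width: 54.1
grasp_force: 30.0
My [-0.429 -0.418 -0.487 -0.404]
Mrack [-0.009 -0.434 -0.021] F [ 0.36  0.06 -3.42] w 53.9 gf 30.0 t 38.45
rackTCP [  0.7 100.1 201.8] zaxis [-0.429 -0.    -0.903]
ft_force: [0.1, 0.1, -3.0]
width: 54.0
grasp_force: 30.0
My [-0.085 -0.012  0.017  0.   ]
Mrack [ 0.01  -0.02  -0.004] F [ 0.05 -0.01 -3.96] w 54.1 gf 30.0 t 39.2
rackTCP [  1.8  99.9 201. ] zaxis [-0.001 -0.    -1.   ]
ft_force: [-0.7, 0.4, -4.0]
width: 53.8
grasp_force: 30.0
My [0.484 0.405 0.453 0.392]
Mrack [0.028 0.433 0.003] F [-0.08  0.6  -3.77] w 53.9 gf 30.0 t 40.15
rackTCP [  1.3  99.8 201.3] zaxis [ 0.43  -0.    -0.903]
ft_force: [0.5, 0.5, -3.5]
width: 54.1
grasp_force: 30.0
My [ 0.005  0.022  0.013 -0.02 ]
Mrack [-0.019  0.005 -0.01 ] F [ 0.07 -0.19 -3.66] w 53.7 gf 30.0 t 40.9
rackTCP [  0.   99.8 201.1] zaxis [ 0.    -0.001 -1.   ]
```

Still no shift in the left case. I need to know whether the case really tips with the tool or pivots in the pads, so I tilt it for longer and look.

```bash
python3 - <<'E'
from workcell import *; import cv2
cv2.imwrite('pics/lv.png',get_image('wrist')[:,:,::-1])
E
python3 -m jog '0 0 0 0 0.28 0 1;0 0 0 0 0.56 0 1;0 0 0 0 0.85 0 1;0 0 0 0 0.85 0 1;0 0 0 0 0.85 0 1;0 0 0 0 0.85 0 1;0 0 0 0 0.85 0 1;0 0 0 0 0.85 0 1' | tail -3
python3 m.py
python3 - <<'E'
from workcell import *; import cv2, numpy as np
a=cv2.imread('pics/lv.png'); b=get_image('wrist')[:,:,::-1]; s=get_image('scene')[:,:,::-1]
cr=cv2.resize(s[110:260,200:360],(640,600))
cv2.imwrite('pics/cmp.png',np.hstack([np.vstack([a,b])[:, 160:480][::1][:800],]) if 0 else np.hstack([np.vstack([a[50:350,160:480],b[50:350,160:480]]),cr[:,:480]]))
E
```

```text
ft_force: [-0.6, -0.1, -3.5]
width: 53.9
grasp_force: 30.0
My [-0.434 -0.416 -0.454 -0.455]
Mrack [ 0.004 -0.44  -0.005] F [-0.15 -0.07 -3.53] w 53.5 gf 30.0 t 41.9
rackTCP [  0.7 100.1 201.7] zaxis [-0.43  -0.    -0.903]
```

View pics/cmp.png

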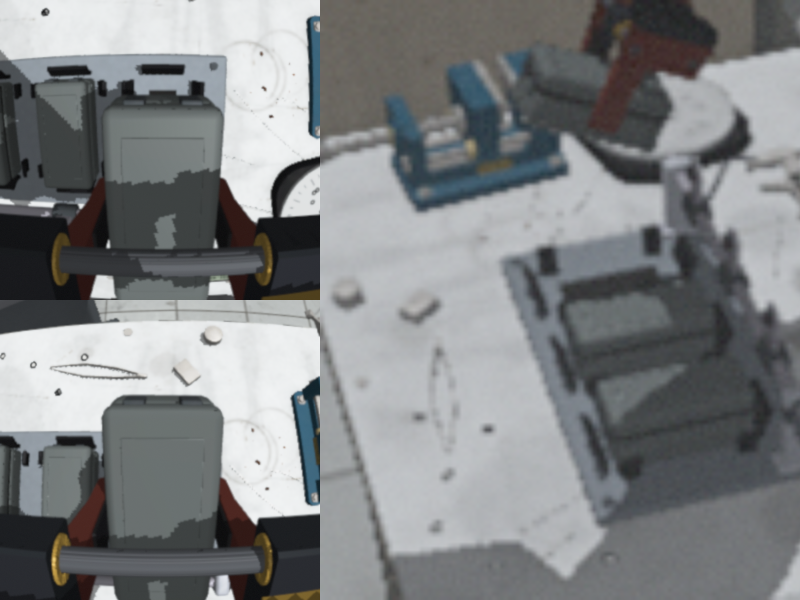

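The case tips rigidly with the tool: it looks the same in both wrist crops, and it is clearly tilted in the scene crop. I level it after this longer hold, hold it longer the other way, and log the wrist joint torque too, in case it is cleaner.

```bash
sed -i "s/M=\[\];F=\[\]/M=[];F=[];Q=[]/; s/F.append(o\['ft_force'\])/F.append(o['ft_force']); Q.append(o['joint_torque'])/" m.py; echo "print('tau4-6',np.array(Q)[:,3:].round(3).tolist())" >> m.py
python3 -m jog '0 0 0 0 0 0 1;0 0 0 0 0 0 1;0 0 0 0 -0.28 0 1;0 0 0 0 -0.56 0 1;0 0 0 0 -0.85 0 1;0 0 0 0 -0.85 0 1;0 0 0 0 -0.85 0 1;0 0 0 0 -0.85 0 1' | tail -3
python3 m.py
python3 -m jog '0 0 0 0 -0.28 0 1;0 0 0 0 -0.56 0 1;0 0 0 0 -0.85 0 1;0 0 0 0 -0.85 0 1;0 0 0 0 -0.85 0 1;0 0 0 0 -0.85 0 1;0 0 0 0 -0.85 0 1;0 0 0 0 -0.85 0 1' | tail -3
python3 m.py
python3 -m jog '0 0 0 0 0 0 1;0 0 0 0 0 0 1;0 0 0 0 0.28 0 1;0 0 0 0 0.56 0 1;0 0 0 0 0.85 0 1;0 0 0 0 0.85 0 1;0 0 0 0 0.85 0 1;0 0 0 0 0.85 0 1' | tail -3
python3 m.py
```

```text
ft_force: [0.4, 0.7, -3.4]
width: 53.6
grasp_force: 30.0
My [-0.013 -0.004 -0.064 -0.029]
Mrack [-0.006 -0.028  0.017] F [ 0.23  0.07 -3.59] w 53.9 gf 30.0 t 42.95
rackTCP [  1.8  99.9 201. ] zaxis [-0.001 -0.    -1.   ]
tau4-6 [[0.049, 0.154, -0.006], [0.053, 0.138, -0.012], [0.049, 0.118, -0.012], [0.043, 0.103, -0.01]]
ft_force: [-0.9, -0.2, -1.9]
width: 53.7
grasp_force: 30.0
My [0.526 0.517 0.467 0.453]
Mrack [-0.003  0.491 -0.016] F [-0.49  0.01 -3.05] w 54.2 gf 30.0 t 43.9
rackTCP [  1.3  99.8 201.3] zaxis [ 0.43  -0.    -0.903]
tau4-6 [[-0.948, -0.784, -0.028], [-0.954, -0.789, -0.024], [-0.959, -0.79, -0.02], [-0.963, -0.791, -0.016]]
ft_force: [-0.3, -0.6, -4.9]
width: 53.7
grasp_force: 30.0
My [0.021 0.053 0.015 0.02 ]
Mrack [-0.01   0.027  0.002] F [-0.42 -0.01 -3.67] w 54.0 gf 30.0 t 44.85
rackTCP [ -0.   99.8 201.1] zaxis [ 0.    -0.001 -1.   ]
tau4-6 [[0.05, 0.051, -0.048], [0.008, 0.028, -0.005], [-0.002, 0.037, 0.008], [-0.001, 0.049, 0.01]]
```

```bash
sed -i 's/range(4)/range(8)/; s/if i<3/if i<7/' m.py
python3 -m jog '0 0 0.25 0 0 0 1;0 0 0.5 0 0 0 1;0 0 0.65 0 0 0 1;0 0 0.74 0 0 0 1;0 0 0.79 0 0 0 1;0 0 0.8 0 0 0 1;0 0 0.8 0 0 0 1' | head -2
python3 -m jog '0 0 0 0 0 0 -1;0 0 0 0 0 0 -1;0 0 0 0 0 0 -1;0 0 0 0 0 0 -1;0 0 0 0 0 0 -1' | tail -2
python3 -m jog '0 0 -0.25 0 0 0 -1;0 0 -0.45 0 0 0 -1;0 -0.25 -0.45 0 0 0 -1;0 -0.5 -0.45 0 0 0 -1;0 -0.5 -0.45 0 0 0 -1;0 -0.5 -0.2 0 0 0 -1;0 -0.5 0 0 0 0 -1;0 -0.5 0 0 0 0 -1' 
python3 -m jog '0 0 0 0 0 0 1;0 0 0 0 0 0 1;0 0 0 0 0 0 1;0 0 0 0 0 0 1;0 0 0 0 0 0 1;0 0 0 0 0 0 1'
python3 -m jog '0 0 -0.1 0 0 0 1;0 0 -0.3 0 0 0 1;0 0 -0.5 0 0 0 1;0 0 -0.7 0 0 0 1;0 0 -0.8 0 0 0 1;0 0 -0.8 0 0 0 1'|head -2
python3 -m jog '0 0 0 0 0.28 0 1;0 0 0 0 0.56 0 1;0 0 0 0 0.85 0 1;0 0 0 0 0.85 0 1;0 0 0 0 0.85 0 1;0 0 0 0 0.56 0 1;0 0 0 0 0.28 0 1;0 0 0 0 0 0 1' | tail -3
python3 m.py
```

```text
t: 45.55
ee_pos: [514.5, 155.8, 41.8]
width: 87.2
grasp_force: 0.0
t: 46.85
ee_pos: [483.4, 59.2, 37.3]
orientation: [-0.44, -3.102, 0.003]
ft_force: [-1.6, 1.1, -0.6]
width: 87.6
grasp_force: 0.0
t: 47.45
ee_pos: [487.5, 59.5, 42.5]
orientation: [0.441, 3.109, 0.001]
ft_force: [-1.3, 1.2, 8.9]
width: 54.2
grasp_force: 30.0
t: 48.05
ee_pos: [488.3, 59.5, 204.2]
ft_force: [0.2, -1.3, -4.4]
width: 54.0
grasp_force: 30.0
My [ 0.06   0.34   0.115  0.077  0.012 -0.005  0.047  0.02 ]
Mrack [-0.019  0.083 -0.01 ] F [-0.58 -0.27 -3.64] w 53.8 gf 30.0 t 49.2
rackTCP [1.800e+00 1.000e-01 2.014e+02] zaxis [-0.001  0.    -1.   ]
tau4-6 [[0.935, 2.165, -0.997], [-0.054, -1.051, -0.311], [-0.497, -1.69, 0.599], [-0.212, -0.54, 0.253], [-0.061, -0.044, 0.077], [-0.001, 0.099, 0.015], [0.018, 0.121, -0.004], [0.022, 0.11, -0.009]]
```

```bash
python3 -m jog '0 0 0 0 -0.28 0 1;0 0 0 0 -0.56 0 1;0 0 0 0 -0.85 0 1;0 0 0 0 -0.85 0 1;0 0 0 0 -0.85 0 1;0 0 0 0 -0.85 0 1;0 0 0 0 -0.85 0 1;0 0 0 0 -0.85 0 1' | tail -3
python3 -m jog '0 0 0 0 0 0 1;0 0 0 0 0.28 0 1;0 0 0 0 0.56 0 1;0 0 0 0 0.85 0 1;0 0 0 0 0.85 0 1;0 0 0 0 0.85 0 1;0 0 0 0 0.85 0 1' | tail -3
python3 m.py
```

```text
ft_force: [-0.1, 0.6, -3.9]
width: 53.9
grasp_force: 30.0
ft_force: [0.1, 0.7, -3.1]
width: 54.1
grasp_force: 30.0
My [-0.006 -0.001  0.018 -0.083 -0.045 -0.037 -0.003 -0.057]
Mrack [-0.001 -0.027  0.001] F [-0.37  0.   -3.41] w 53.9 gf 30.0 t 51.05
rackTCP [  0.5   0.  201.4] zaxis [ 0. -0. -1.]
tau4-6 [[0.056, 0.096, -0.038], [0.025, 0.069, -0.006], [0.015, 0.071, 0.003], [0.009, 0.078, 0.005], [0.011, 0.09, 0.005], [0.015, 0.098, 0.004], [0.018, 0.103, 0.003], [0.02, 0.105, 0.003]]
```

Fast levelling shakes the arm (the moment reads 0.34 N m for an instant), which could throw the ball back. The middle case's smaller tilt moment (0.40 against 0.45–0.46) is what a ball on the low side would give. I tilt it again and level it slowly.

```bash
sed -i 's/range(8)/range(6)/; s/if i<7/if i<5/' m.py
python3 -m jog '0 0 0 0 0.28 0 1;0 0 0 0 0.56 0 1;0 0 0 0 0.85 0 1;0 0 0 0 0.85 0 1;0 0 0 0 0.85 0 1;0 0 0 0 0.85 0 1' | tail -3
python3 m.py
python3 -m jog '0 0 0 0 -0.08 0 1;0 0 0 0 -0.22 0 1;0 0 0 0 -0.37 0 1;0 0 0 0 -0.52 0 1;0 0 0 0 -0.66 0 1;0 0 0 0 -0.77 0 1;0 0 0 0 -0.83 0 1;0 0 0 0 -0.85 0 1' | tail -3
python3 m.py
python3 -m jog '0 0 0 0 -0.28 0 1;0 0 0 0 -0.56 0 1;0 0 0 0 -0.85 0 1;0 0 0 0 -0.85 0 1;0 0 0 0 -0.85 0 1;0 0 0 0 -0.85 0 1' | tail -3
python3 m.py
python3 -m jog '0 0 0 0 0.08 0 1;0 0 0 0 0.22 0 1;0 0 0 0 0.37 0 1;0 0 0 0 0.52 0 1;0 0 0 0 0.66 0 1;0 0 0 0 0.77 0 1;0 0 0 0 0.83 0 1;0 0 0 0 0.85 0 1' | tail -3
python3 m.py
```

```text
ft_force: [-0.0, -0.1, -4.5]
width: 53.6
grasp_force: 30.0
My [-0.433 -0.382 -0.408 -0.326 -0.427 -0.377]
Mrack [-0.008 -0.392  0.009] F [-0.3   0.23 -3.78] w 53.8 gf 30.0 t 51.9
rackTCP [5.00e-01 1.00e-01 2.02e+02] zaxis [-0.429 -0.    -0.903]
tau4-6 [[0.494, 2.03, 0.008], [0.496, 2.039, 0.01], [0.5, 2.056, 0.01], [0.505, 2.071, 0.009], [0.509, 2.082, 0.008], [0.512, 2.091, 0.007]]
ft_force: [0.1, -0.5, -4.0]
width: 54.2
grasp_force: 30.0
My [ 0.036  0.04   0.09  -0.01   0.086  0.06 ]
Mrack [ 0.03   0.05  -0.017] F [ 0.17 -0.16 -3.95] w 53.9 gf 30.0 t 52.95
rackTCP [  1.1  -0.  201.4] zaxis [-0.  0. -1.]
tau4-6 [[-0.026, -0.069, 0.038], [-0.032, -0.12, 0.019], [-0.052, -0.085, 0.067], [-0.017, 0.011, 0.025], [-0.0, 0.042, 0.006], [0.005, 0.044, -0.0]]
ft_force: [0.6, 0.2, -2.3]
width: 53.8
grasp_force: 30.0
My [0.405 0.382 0.437 0.415 0.399 0.423]
Mrack [-0.006  0.41  -0.001] F [ 0.2  -0.2  -3.29] w 53.9 gf 30.0 t 53.8
rackTCP [ 1.600e+00 -1.000e-01  2.015e+02] zaxis [ 0.431 -0.    -0.903]
tau4-6 [[-0.789, -1.139, 0.111], [-0.697, -1.126, 0.006], [-0.668, -1.142, -0.025], [-0.664, -1.158, -0.03], [-0.667, -1.169, -0.027], [-0.671, -1.174, -0.023]]
ft_force: [0.3, -0.3, -3.3]
width: 54.2
grasp_force: 30.0
My [-0.065 -0.146 -0.02  -0.044 -0.087 -0.081]
Mrack [-0.011 -0.074 -0.005] F [ 0.28 -0.27 -3.86] w 54.2 gf 30.0 t 54.85
rackTCP [ 6.000e-01 -2.000e-01  2.012e+02] zaxis [ 0. -0. -1.]
tau4-6 [[0.09, 0.228, -0.072], [0.08, 0.278, -0.036], [0.093, 0.244, -0.076], [0.052, 0.149, -0.03], [0.034, 0.119, -0.008], [0.027, 0.117, -0.001]]
```

With slow levelling the moment goes from +0.05 to −0.074 N m: a 0.12 N m shift of the right sign. The ball is in the middle case, so I carry that one beyond the rack.

```bash
python3 -m jog '-0.1 0 -0.08 0 0 0 1;-0.25 0 -0.15 0 0 0 1;-0.4 0 -0.15 0 0 0 1;-0.55 0 -0.15 0 0 0 1;-0.7 0 -0.15 0 0 0 1;-0.85 0 -0.15 0 0 0 1;-0.95 0 -0.15 0 0 0 1;-0.98 0 -0.15 0 0 0 1'
python3 -m jog '0 0 0 0 0 0 1;0 0 0 0 0 0 1;0 0 0 0 0 0 1;0 0 0 0 0 0 1;0 0 0 0 0 0 1;0 0 0 0 0 0 1'
python3 look.py fin case_left case_right case_middle knob
python3 - <<'E'
from h import *
o=get_obs(); print(o['t'],o['qvel'].round(3))
s=get_image('scene')[:,:,::-1]; print(pts(['knob','case_left','case_right','case_middle'],'scene',o))
t=get_image('top')[:,:,::-1]; print(pts(['knob','case_left','case_right','case_middle'],'top',o))
cv2.imwrite('pics/end.png',np.hstack([cv2.resize(s[80:280,200:400],(400,400)),cv2.resize(t[80:280,180:380],(400,400))]))
E
```

```text
t: 55.65
ee_pos: [676.4, 4.4, 230.9]
orientation: [0.441, 3.11, -0.0]
ft_force: [-0.6, 0.2, -4.3]
width: 54.3
grasp_force: 30.0
t: 56.25
ee_pos: [674.8, 5.0, 231.5]
orientation: [0.441, 3.11, 0.0]
ft_force: [-0.4, -0.5, -3.5]
width: 53.6
grasp_force: 30.0
case_left [(0.88, array([511.3, 153.5,  11.4]))]
case_right [(0.68, array([458.9, -35.2,   6.7]))]
case_middle [(0.69, array([674.3,   0.8, 193.3]))]
knob [(0.63, array([ 566.2, -163. ,  132.9]))]
(array([5.26112805e+02, 3.82401642e+01, 1.26920480e-01]), array([ 16.2,  83.9, 152.8,  14.7]))
rackTCP [196.9  -0.  231.3] zaxis [-0. -0. -1.]
q [-0.01  0.5   1.52  0.    1.12 -1.3 ]
56.5 [ 0.001  0.002 -0.002  0.001 -0.001  0.001]
{'knob': [(0.87, array([ 571.6, -160.2,  134.8])), (0.45, array([485.7,  64.6,  11.9])), (0.33, array([ 6.000e+02, -2.626e+02, -5.000e-01]))], 'case_left': [(0.85, array([512.1, 157.5,   6.5])), (0.48, array([ 570.8, -161.8,  131.6]))], 'case_right': [(0.61, array([454.5, -35.1,  11. ]))], 'case_middle': [(0.73, array([668.9,   8.5, 196.6]))]}
{'knob': [(0.89, array([ 568.8, -166.4,  134.6]))], 'case_left': [(0.31, array([ 639. , -393.6,   -3.5]))], 'case_right': [(0.84, array([451.8, -35.4,  13.1]))]}
```

View pics/end.png

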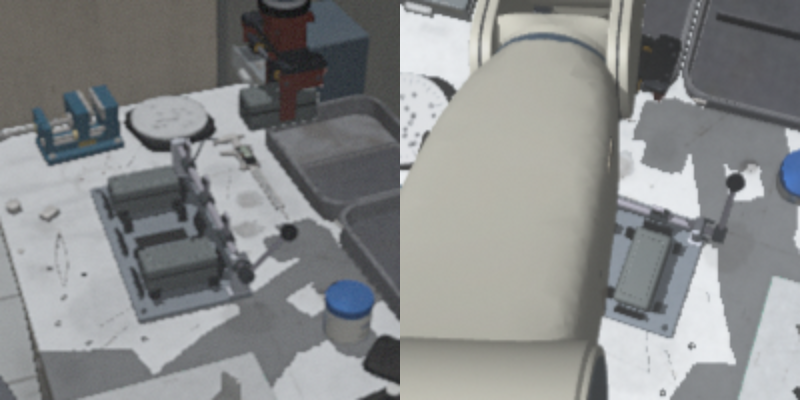

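The left case at (145,190) and the right case at (180,265) are seated in the scene crop. The knob is open at (288,232), and the middle case is held level beyond the rack, about 199 mm up by the arm's pose (193–197 mm in the pictures).

```bash
python3 -c "
from workcell import *
print(close_job())"
```

```text
the job is handed in; nothing more can be done
None
```

The middle case rattles (0.12 N m shift on slow levelling) and is held level about 20 cm up beyond the rack, with the lock open and the other two cases in their bays; my first left-to-right pass missed it, so I re-rocked the left case and then the middle one out of order before handing in at about 57 s.

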